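Pulse the pepper grinder: bayonet lid to half-way and hold

ROBOT

A 6-joint arm with a two-finger parallel gripper is mounted at the origin on the work surface. World frame = base frame: x ahead of the robot, y to its left, z up, the work surface at z = 0. Lengths are in m, angles in rad, forces in N, time in s.
With the tool pointing down it reaches from about 0.35 to 0.725 m from the base axis. Payload 4.3 kg.
Tool frame: the origin (TCP) lies at the very end of the fingers, on their centre line; the grasp point (between the pads) lies 19 mm behind it; z points along the fingers, y is the direction in which the jaws open and shut (so a half turn about z gives the same grasp; the last joint's range is limited). The gripper opens to 85 mm and grips with 20 to 120 N. Pads are 22 mm wide; open, the fingers measure 114 mm over their backs; the gripper's body (76 mm by 85 mm) begins 54 mm behind the grasp point. The pads swing forward as they close: fully open they stand 13 mm farther back than shut.
Start: joints at [0.998, 0.377, 0.081, 1.274, 0, 1.46], TCP at [0.257, 0.515, 0.195] pointing down, gripper open.
Joint ranges: [-2.72, 2.72], [-0.84, 1.66], [-1.02, 1.22], [-1.77, 2.12], [-1.37, 1.28], [-3.14, 3.14]. Speed limits (rad/s): [2.57, 2.57, 3.14, 3.14, 3.14, 3.14].

INTERFACE

Orientations are given as a 3x3 rotation matrix whose columns are the frame's x, y, z axes.
In Python, from bench import manip, camera, camera_info, ticket gives the robot as it stands.
- The arm moves only by the tool move_arm, never from a script. Its argument "commands" is text: rows parted by semicolons, each of 7 numbers parted by spaces: the opening, from -1 (shut) to 1 (fully open), then the shift along the world's x, y, z in cm, then the turn, a rotation vector about the world's x, y, z in rad. A call has 1 to 8 rows; each row shifts and turns the commanded pose from where the row before left it; what a row does not reach is not made up. A row lasts 1/12 s, in which the tool goes at most 41.7 mm and 7.16 degrees, less where a joint would pass 70% of its speed; a pose out of reach is approached as far as the arm can. A call is refused whole if a number of a shift passes 4.17 or a number of a turn 0.125, either way. A call with a gripper value outside its range is refused whole. The fingers move at their own pace and stop on an object; the grip force is fixed at half the most. Time passes only in rows, so rows that do not move let the fingers close. It gives the time, the measured TCP pose, the force and the opening at its end, in the units of the state.
- manip.observe(): the state, without advancing time (a new reading comes with each control period).
- camera(name): name is "scene" or "top"; returns the picture (420x560x3 uint8, red, green, blue); there is no depth.
- camera_info(name): a dict with "fov_y" (degrees; the focal length in pixels is half the picture's height over the tangent of half this angle, whatever the lens; pixels are square), "cx", "cy" (the principal point, pixels), "dist_coeffs" ([k1, k2, p1, p2, k3] as OpenCV has them; the pictures are not rectified), "rvec" (rotation vector, rad) and "tvec" (3), from world to camera coordinates, as OpenCV has them. Camera axes: x right, y down, z forward; pixel columns grow to the right and rows downward; lengths in m; the calibration is good to about 2 mm. A picture is of the moment at which its call begins. camera_info takes no time and is no camera call.
- ticket.close_job(): hands the job in, once; it reports no verdict.
The state is a dict: "time": time; "joint_pos": joint angles; "qvel": joint speeds; "joint_efforts": joint torques, N m; "eef_pos": TCP position; "tcp_rot": TCP orientation; "wrist_force": force on the tool from outside, world axes, zero at the start; "torque": the same for the moment, N m; "gripper_width": opening from 0.0 (shut) to 1.0 (fully open).
Only numpy, scipy, OpenCV 4.12 (cv2) and the standard library are available. Lean on these libraries where they do the work, as an engineer would, in place of code of your own. Each camera call takes 0.05 s, during which the arm holds its last target.

TASK

Give the pepper in the steel grinder a pulse: take the lid from the blue tray, set it on the grinder with its pins down through the two notches so that it sits flat on the rim, then twist it clockwise (seen from above) half-way to the lock, until its ears stand at the single black marks. Do not turn it on into the lock click at the double marks; finish still gripping the knob and holding the lid there against its spring, without letting go. Leave the cup and the three steel containers undisturbed.

Things in the scene. Friction and masses are not known exactly. Their poses are not given: they have to be found in the camera images.
- grinder: Cordless stainless steel pepper grinder, an upright round can 122 mm across, 128 mm high, fixed firmly by its suction foot. Origin at the centre of its underside, z up. Its open mouth at the top has an inward lip with two entry notches, on the grinder's +x and -x axes. Under the lip (122 mm up) the cup is 96 mm wide; stops there let the lid's pins go only clockwise (from above) from the notches.
- mouth (a point): Centre of the grinder's mouth, level with the top of the rim, 128 mm above the surface. The lip around it is 6 mm thick with inner radius 38.5 mm. With the lid seated its disc rests on this rim and the lid's origin lies on the grinder's axis, 18 mm below this point (110 mm above the grinder's origin).
- notch (a point): Entry notch on the grinder's +x axis, at the top of the rim, 42 mm from the axis (a second one is opposite): a gap in the lip at least 17 mm wide, open from the mouth out to radius 48 mm.
- half_mark (a point): Single raised black mark on the outer rim, 54.5 mm from the axis and 35 degrees clockwise of the notch on the grinder's +x axis (another is opposite): the pulse position, half-way. Double black marks 70 degrees clockwise of each notch show the locked position.
- lid: The grinder's lid, about 0.2 kg: a steel disc 100 mm across (18 to 24 mm above the origin), a black bar knob on top, a black plug below. Origin at the centre of the plug's underside, z up. Plug: radius 36 mm, 18 mm long, its lowest 6 mm tapering to radius 31 mm. The same after half a turn. It starts standing on its plug in the tray, clear of the tray's walls.
- knob (a point): Point on the lid's axis inside the knob, 48 mm above the lid's origin, at a good height to grip. The knob is an upright bar 56 mm long along the lid's x axis (right over the pins), 20 mm wide along y, from 24 to 62 mm above the lid's origin.
- pin (a point): Round steel pin, 8 mm in diameter, standing out of the plug along the lid's +x axis (a second one along -x), from the plug to a round tip at radius 44 mm; this point is on its axis 40 mm from the lid's axis and 6 mm above the lid's origin. Over each pin the disc has a small ear, 8 mm wide, to radius 56.5 mm. Seated, the pins have 2 mm of play under the lip.
- switch (a joint): Sprung switch ring under the lip, pushed round by the pins; rad, clockwise from above, 0 at rest, ends at 1.08. The pins meet it after about 0.18 rad of lid turn from the notches, so it reads the lid's turn less 0.18: about 0.43 at the half-way mark. It pushes back with 0.09 N m at first, 0.18 N m at half-way, and turns the lid back if let go.
- catch (a joint): Sprung steel catch in the cup's wall that makes the lock click; m, 0 at rest. A pin pushes it outwards once the lid has turned past about 50 degrees (0.87 rad) from the notches; it snaps back behind the pin at about 68 and then keeps the lid locked.
- catch2 (a joint): The like catch on the opposite side of the cup, for the other pin; m, 0 at rest.
- tray: Pale blue plastic tray 200 x 160 mm, walls 24 mm high and 4 mm thick, floor 4 mm thick, loose. Origin at the centre of its underside.
- cup: Short white ceramic cup, 72 mm across, 58 mm high, loose; origin at the centre of its underside. Bystander.
- container1: One of three identical closed round steel containers, 73 mm across, 98 mm high with its small knob, loose; origin at the centre of its underside. Bystander.
- container2: Second of the three identical containers. Bystander.
- container3: Third of the three identical containers. Bystander.
Things that resemble listed ones, but are neither listed nor needed, are in the scene too. What is shaped like the lid but green, orange or red is not meant.

How it is judged:
On the way, in this order (a step that is already met when the one before it is completed fails the run):
1. the lid is held clear of the tray (contact force between the fingers and lid above 1 N and z of lid in the frame of tray above 0.05 m), for 0.1 s.
2. the lid sits flat on the rim with its pins in the notches, not yet turned (z of lid in the frame of grinder between 0.107 and 0.1128 m and horizontal distance between lid and mouth below 0.0035 m and angle between lid's own z axis and vertical below 0.06 rad and angle between the x axis of lid and the x axis of grinder, either way round below 0.25 rad), for 0.05 s.
At the end, for the whole second after the job is handed in: Lid flat on the rim (origin 107 to 112.8 mm above the grinder's, within 3.5 mm of its axis, tilt under 0.06 rad), turned clockwise 35 +/- 9 degrees from the notches, switch ring past 0.25 rad and still, lock catches not pressed, fingers still holding the lid with over 1 N (z of lid in the frame of grinder between 0.107 and 0.1128 m and horizontal distance between lid and mouth below 0.0035 m and angle between lid's own z axis and vertical below 0.06 rad and angle between the x axis of lid and the x axis of grinder, either way round between 0.454 and 0.768 rad and value of joint switch above 0.25 rad and velocity of joint switch between -0.15 and 0.15 rad/s and value of joint each of catch, catch2 below 0.001 m and contact force between the fingers and lid above 1 N); the arm keeps its last pose, push and grip.
It fails at once if the lid was turned into the lock click (value of joint any of catch, catch2 above 0.0012 m).
It fails at once if the cup or a container was pushed more than 15 mm or tipped over (distance of any of container1, container2, container3, cup from where it was at the start of the episode above 0.015 m or angle between any of container1, container2, container3, cup's own z axis and vertical above 0.3 rad).
It also fails if it takes over 45 s, if anything falls off the work surface, if the arm or the gripper's body presses on something with over 40 N, if the wrist force passes 120 N, or if a joint passes its speed limit or range.

## Working session

There is one attempt and no reset: what is moved stays moved. The work goes in short steps, Python scripts to look and compute and a tool call to move; the robot and the scene stay as the last step left them, time stands still between calls to the robot, and variables do not carry over. Pictures are saved under pics/ and viewed, and the job is handed in when it is done.

Besides the shell and the picture viewer there is one more tool, called after "Request:" in YAML: its name, and indented under it one key for each argument. move_arm: Moves the arm, as the interface text tells. Its arguments: {"type":"object","properties":{"commands":{"type":"string"}},"required":["commands"]}

```bash
ls; mkdir -p pics
cat > h.py <<'E'
import numpy as np, cv2
from bench import manip, camera, camera_info, ticket
def K(n):
    i=camera_info(n); f=210/np.tan(np.radians(i['fov_y'])/2)
    return np.array([[f,0,i['cx']],[0,f,i['cy']],[0,0,1.]]),np.array(i['dist_coeffs'],float),np.array(i['rvec'],float),np.array(i['tvec'],float)
def proj(n,P):
    k,d,r,t=K(n); return cv2.projectPoints(np.array(P,float).reshape(-1,3),r,t,k,d)[0].reshape(-1,2)
def ray(n,uv,z):
    k,d,r,t=K(n); u=cv2.undistortPoints(np.array(uv,float).reshape(-1,1,2),k,d).reshape(-1,2)
    R=cv2.Rodrigues(r)[0]; c=-R.T@t; D=np.c_[u,np.ones(len(u))]@R
    return c+D*((np.array(z)-c[2])/D[:,2])[:,None]
def save(n,f):
    im=camera(n); np.save('pics/'+f+'.npy',im); cv2.imwrite('pics/'+f+'.png',im[:,:,::-1]); return im
E
python3 - <<'E'
from h import *
save('scene','s0');save('top','t0')
print(manip.observe())
for n in('scene','top'):
    i=camera_info(n);print(i);R=cv2.Rodrigues(np.array(i['rvec']))[0];print(-R.T@np.array(i['tvec']))
E
```

```text
pics
{'time': 0.1, 'joint_pos': array([ 9.97704006e-01,  3.77971775e-01,  7.97816331e-02,  1.27439547e+00,
       -1.28007443e-05,  1.46048132e+00]), 'qvel': array([-4.48988361e-05, -2.08308577e-03,  1.86881883e-03,  7.84613765e-04,
        3.09394661e-04,  1.01446406e-03]), 'joint_efforts': array([ 9.17697253e-04, -4.64694285e+01,  2.70581907e+01,  1.20776685e-02,
       -1.38526407e-04,  1.55584303e-06]), 'eef_pos': array([0.25635699, 0.51397462, 0.19437334]), 'tcp_rot': array([[-8.94815978e-01,  4.46434143e-01, -9.59454753e-04],
       [ 4.46435136e-01,  8.94814723e-01, -1.51035050e-03],
       [ 1.84262207e-04, -1.77982007e-03, -9.99998399e-01]]), 'wrist_force': array([ 0.17882506, -0.18331788,  0.70544379]), 'torque': array([-0.00216077,  0.02641313, -0.01726582]), 'gripper_width': 0.999954701476415}
{'fov_y': 50.099261734076244, 'cx': 285.05300420194635, 'cy': 210.96344510257404, 'dist_coeffs': array([-0.07607752,  0.        ,  0.        ,  0.        ,  0.        ]), 'rvec': array([ 2.20335402,  0.75589789, -0.33850034]), 'tvec': array([-0.47957676, -0.08739535,  1.44651168])}
[ 1.07551573 -0.59727159  0.90363733]
{'fov_y': 46.62160837115877, 'cx': 276.2812322586183, 'cy': 213.57540105976014, 'dist_coeffs': array([0.00729912, 0.        , 0.        , 0.        , 0.        ]), 'rvec': array([ 2.12598938, -2.15449972,  0.10466407]), 'tvec': array([0.09723634, 0.55490605, 1.08621944])}
[0.41173536 0.05600845 1.15090631]
```

View pics/s0.png

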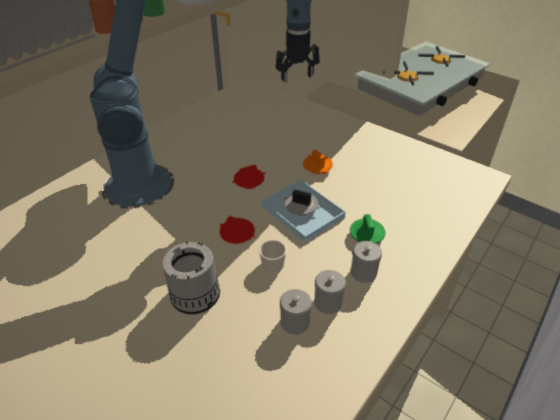

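View pics/t0.png

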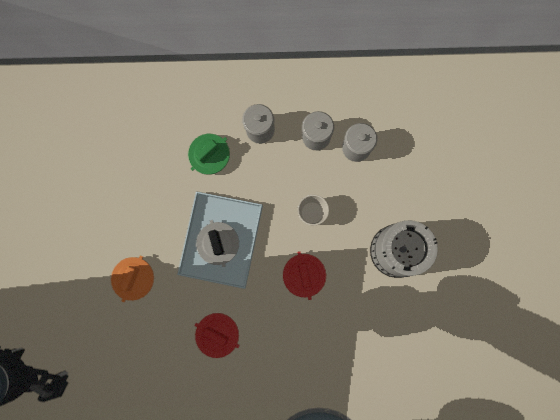

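The lid (black knob) is in the tray at about top (217,243), and the grinder mouth is at about top (408,248). Next I'll zoom in on both.

Run:
```python
from h import *
t=np.load('pics/t0.npy')[:,:,::-1];s=np.load('pics/s0.npy')[:,:,::-1]
a=cv2.resize(t[205:285,180:260],(400,400),interpolation=cv2.INTER_CUBIC)
b=cv2.resize(t[205:285,365:445],(400,400),interpolation=cv2.INTER_CUBIC)
cv2.imwrite('pics/z0.png',np.hstack([a,b]))
a=cv2.resize(s[235:315,150:230],(400,400),interpolation=cv2.INTER_CUBIC)
b=cv2.resize(s[170:250,260:340],(400,400),interpolation=cv2.INTER_CUBIC)
cv2.imwrite('pics/z1.png',np.hstack([a,b]))
print(ray('top',[[217,243],[408,248]],[.066,.128]))
```

```text
[[ 0.48810834  0.222359    0.066     ]
 [ 0.4680031  -0.18608422  0.128     ]]
```

View pics/z0.png

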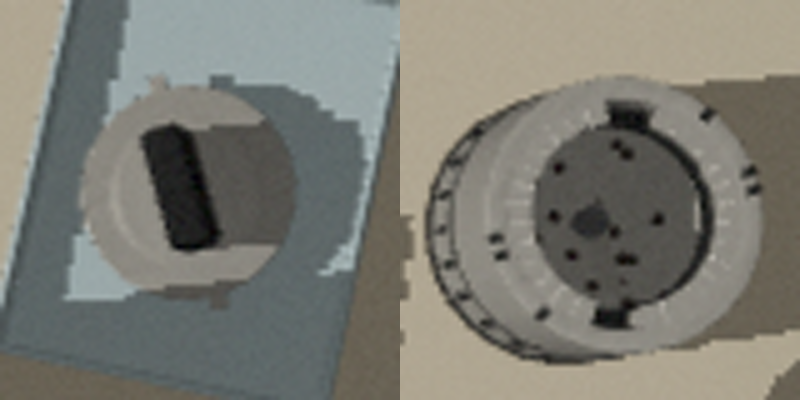

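View pics/z1.png

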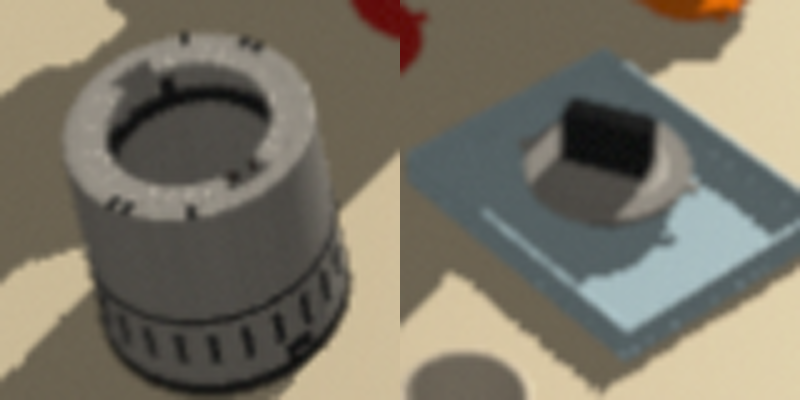

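Run:
```python
from h import *
def z2(p,o): return (np.array(p,float)+.5)/5-.5+np.array(o)
# grinder
T=z2([[630-400,115],[612-400,318],[708-400,115],[542-400,314],[752-400,180],[498-400,246]],[365,205])
S=z2([[130,75],[240,175],[185,39],[192,211],[252,45],[120,206]],[150,235])
for n,q in(('top',T),('scene',S)):
    w=ray(n,q,[.128]*6); print(n); 
    for i in range(0,6,2):
        d=w[i]-w[i+1]; print(w[i],w[i+1],'mid',(w[i]+w[i+1])[:2]/2,'r',np.hypot(*d[:2])/2,'ang',np.degrees(np.arctan2(d[1],d[0]))%180)
# lid
L=ray('top',z2([[158,82],[220,298]],[180,205]),[.028,.028]);d=L[0]-L[1]
print('ears',L,'mid',(L[0]+L[1])/2,np.hypot(*d[:2])/2,np.degrees(np.arctan2(d[1],d[0]))%180)
# knob top blob top view dark
for n,o,z in(('top',(180,205),.066),):
    im=np.load('pics/t0.npy')[205:285,180:260].astype(int).sum(2)
    m=(im<150).astype(np.uint8); nb,lab,st,ce=cv2.connectedComponentsWithStats(m); k=1+np.argmax(st[1:,4]); print(st[k],ce[k])
    ys,xs=np.where(lab==k); r=cv2.minAreaRect(np.c_[xs,ys].astype(np.float32)); print(r); c=cv2.boxPoints(r)+np.array(o); print(ray(n,c,[z]*4))
```

```text
top
[ 0.51051105 -0.19342001  0.128     ] [ 0.42630766 -0.18211556  0.128     ] mid [ 0.46840936 -0.18776778] r 0.04247940925569767 ang 172.35366331481964
[ 0.51004863 -0.22567725  0.128     ] [ 0.42828074 -0.15345807  0.128     ] mid [ 0.46916468 -0.18956766] r 0.05454722294804477 ang 138.54835587607846
[ 0.4826546 -0.242406   0.128    ] [ 0.45658946 -0.1364846   0.128     ] mid [ 0.46962203 -0.1894453 ] r 0.05454065999205533 ang 103.82465913298371
scene
[ 0.42569493 -0.18674581  0.128     ] [ 0.51176253 -0.19771962  0.128     ] mid [ 0.46872873 -0.19223272] r 0.04338218893480204 ang 172.73386588761187
[ 0.42884419 -0.15433091  0.128     ] [ 0.51007114 -0.22570874  0.128     ] mid [ 0.46945766 -0.19001982] r 0.054066191600047206 ang 138.69275359691997
[ 0.45723804 -0.13720638  0.128     ] [ 0.48248106 -0.24376817  0.128     ] mid [ 0.46985955 -0.19048727] r 0.05475542070088782 ang 103.32692382863893
ears [[0.54224826 0.24198016 0.028     ]
 [0.44176452 0.21271473 0.028     ]] mid [0.49200639 0.22734744 0.028     ] 0.05232936035583125 16.23795661126947
[ 29  25  15  25 241] [35.92116183 37.25311203]
((35.94230651855469, 37.28845977783203), (25.259267807006836, 9.735342979431152), 74.74488067626953)
[[0.51447732 0.24293551 0.066     ]
 [0.51994739 0.22179031 0.066     ]
 [0.46515778 0.20667054 0.066     ]
 [0.45973074 0.22767199 0.066     ]]
```

```bash
cat >> h.py <<'E'
def lidpts(x,y,z0,a,roll=None):
    c,s=np.cos(a),np.sin(a); R=np.array([[c,-s,0],[s,c,0],[0,0,1]])
    th=np.linspace(0,2*np.pi,73); out=[]
    def rect(hx,hy,z): return np.array([[hx,hy,z],[-hx,hy,z],[-hx,-hy,z],[hx,-hy,z],[hx,hy,z]])
    out.append(np.c_[.05*np.cos(th),.05*np.sin(th),0*th+.024])
    out.append(rect(.0565,.004,.024)); out.append(rect(.028,.01,.062)); out.append(rect(.028,.01,.024))
    return [p@R.T+np.array([x,y,z0]) for p in out]
def grpts(x,y,a):
    th=np.linspace(0,2*np.pi,73); o=[]
    for r,z in((.061,.128),(.0385,.128),(.0385,.122),(.061,0)): o.append(np.c_[x+r*np.cos(th),y+r*np.sin(th),0*th+z])
    for da,r0,r1 in((0,.0385,.048),(-35,.0545-.004,.0545+.004),(-70,.0505,.0585)):
        for f in(0,np.pi):
            t=a+np.radians(da)+f; o.append(np.array([[x+r*np.cos(t),y+r*np.sin(t),.128] for r in(r0,r1)]))
    return o
def overlay(im,n,polys,win,sc,col):
    x0,y0,w,h=win
    if im.shape[0]==420: im=cv2.resize(im[y0:y0+h,x0:x0+w,::-1],(w*sc,h*sc),interpolation=cv2.INTER_CUBIC)
    for p in polys:
        q=((proj(n,p)-[x0,y0]+.5)*sc-.5); cv2.polylines(im,[np.round(q*16).astype(np.int32)],False,col,1,cv2.LINE_AA,4)
    return im
E
python3 - <<'E'
from h import *
t=np.load('pics/t0.npy');s=np.load('pics/s0.npy')
l=lidpts(.491,.226,.004,np.radians(16)); g=grpts(.4695,-.1898,np.radians(-6.4))
A=np.hstack([overlay(t,'top',l,(180,205,80,60),5,(0,255,0)),overlay(s,'scene',l,(260,170,80,60),5,(0,255,0))])
B=np.hstack([overlay(t,'top',g,(365,215,80,60),5,(0,255,0)),overlay(s,'scene',g,(150,240,80,60),5,(0,255,0))])
cv2.imwrite('pics/o0.png',np.vstack([A,B]))
E
```

```text
(no output)
```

View pics/o0.png

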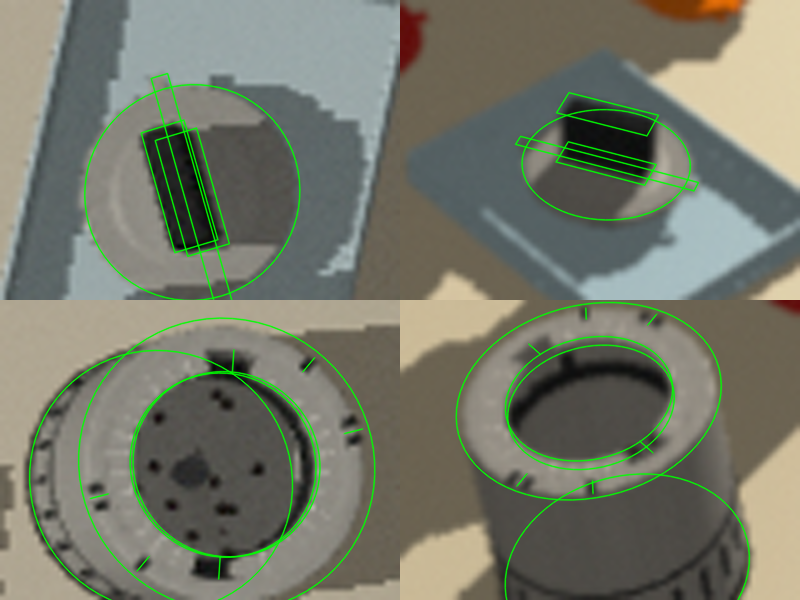

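Request:
move_arm:
  commands: "1 1.95 -2.4 0 0 0 0.062;1 1.95 -2.4 0 0 0 0.062;1 1.95 -2.4 0 0 0 0.062;1 1.95 -2.4 0 0 0 0.062;1 1.95 -2.4 0 0 0 0.062;1 1.95 -2.4 0 0 0 0.062;1 1.95 -2.4 0 0 0 0.062;1 1.95 -2.4 0 0 0 0.062"

```text
time: 0.77
eef_pos: [0.4131, 0.3211, 0.1948]
tcp_rot: [[-0.999, -0.036, -0.001], [-0.036, 0.999, -0.0], [0.001, -0.0, -1.0]]
wrist_force: [1.0, -0.9, 0.6]
gripper_width: 0.996
```

Request:
move_arm:
  commands: "1 1.95 -2.4 0 0 0 0.062;1 1.95 -2.4 0 0 0 0.062;1 1.95 -2.4 0 0 0 0.062;1 1.95 -2.4 0 0 0 0.06;1 0 0 0 0 0 0;1 0 0 0 0 0 0"

```text
time: 1.27
eef_pos: [0.4911, 0.2253, 0.1946]
tcp_rot: [[-0.962, -0.272, -0.001], [-0.272, 0.962, 0.0], [0.001, 0.0, -1.0]]
wrist_force: [-1.1, 0.2, -0.3]
gripper_width: 1.004
```

```bash
cat >> h.py <<'E'
def st():
    o=manip.observe(); R=o['tcp_rot']; print('t',round(o['time'],2),'p',o['eef_pos'].round(4),'yaw_x',round(float(np.degrees(np.arctan2(R[1,0],R[0,0]))),2),'z',R[:,2].round(4),'F',o['wrist_force'].round(1),'M',o['torque'].round(2),'g',round(o['gripper_width'],3),'q',o['joint_pos'].round(2)); return o
E
python3 -c "
from h import *
st()"
```

```text
t 1.27 p [0.4911 0.2253 0.1946] yaw_x -164.21 z [-1.2e-03  1.0e-04 -1.0e+00] F [-1.1  0.2 -0.3] M [ 0.02  0.   -0.06] g 1.004 q [ 0.31  0.31 -0.02  1.24  0.    0.04]
```

Request:
move_arm:
  commands: "1 0 0 -2.5 0 0 0;1 0 0 -2.5 0 0 0;1 0 0 -2.5 0 0 0;1 0 0 -2.5 0 0 0;1 0 0 -2.0 0 0 0;1 0 0 -1.0 0 0 0;1 0 0 0 0 0 0"

```text
time: 1.85
eef_pos: [0.4875, 0.2267, 0.0627]
tcp_rot: [[-0.961, -0.277, -0.006], [-0.277, 0.961, -0.001], [0.006, 0.0, -1.0]]
wrist_force: [-0.9, 0.1, 0.1]
gripper_width: 1.0
```

Run:
```python
from h import *
st()
t=save('top','t1');s=save('scene','s1')
cv2.imwrite('pics/o1.png',np.hstack([overlay(t,'top',[],(180,195,80,90),5,0),overlay(s,'scene',[],(260,140,80,90),5,0)]))
```

```text
t 1.85 p [0.4875 0.2267 0.0627] yaw_x -163.94 z [-0.0055 -0.0014 -1.    ] F [-0.9  0.1  0.1] M [-0.04  0.    0.  ] g 1.0 q [ 0.32  0.38 -0.26  0.93  0.    0.04]
```

View pics/o1.png

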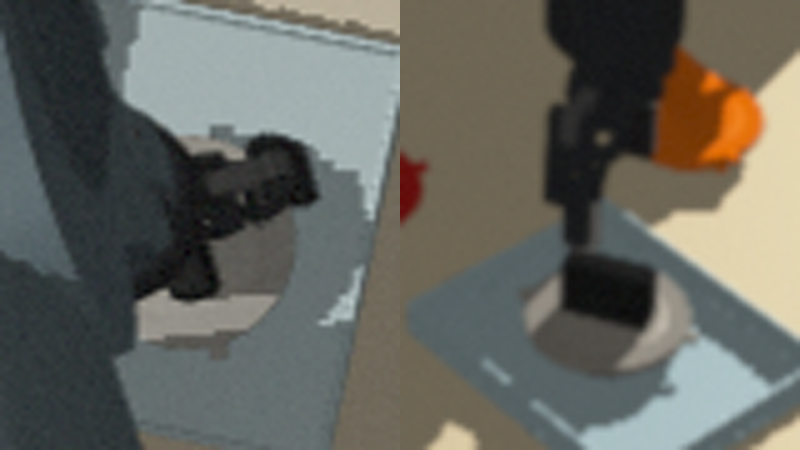

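The fingers straddle the knob. The arm was still lagging, so I'll let it settle.

Request:
move_arm:
  commands: "1 0 0 -0.5 0 0 0;1 0 0 0 0 0 0;1 0 0 0 0 0 0"

```text
time: 2.2
eef_pos: [0.4914, 0.2269, 0.0611]
tcp_rot: [[-0.961, -0.276, 0.002], [-0.276, 0.961, 0.001], [-0.002, 0.0, -1.0]]
wrist_force: [-0.2, -0.4, -0.5]
gripper_width: 1.002
```

Request:
move_arm:
  commands: "1 0 -0.1 -0.9 0 0 0;1 0 0 -0.9 0 0 0;1 0 0 -0.8 0 0 0;1 0 0 0 0 0 0;1 0 0 0 0 0 0"

```text
time: 2.62
eef_pos: [0.4896, 0.2251, 0.0331]
tcp_rot: [[-0.961, -0.275, -0.002], [-0.275, 0.961, -0.001], [0.003, 0.0, -1.0]]
wrist_force: [0.1, 0.4, -0.6]
gripper_width: 0.998
```

Request:
move_arm:
  commands: "-1 0 0 0 0 0 0;-1 0 0 0 0 0 0;-1 0 0 0 0 0 0;-1 0 0 0 0 0 0;-1 0 0 0 0 0 0;-1 0 0 0 0 0 0;-1 0 0 0 0 0 0;-1 0 0 0 0 0 0"

```text
time: 3.28
eef_pos: [0.4908, 0.2256, 0.0343]
tcp_rot: [[-0.961, -0.276, 0.0], [-0.276, 0.961, 0.0], [-0.0, 0.0, -1.0]]
wrist_force: [-0.1, 0.4, 0.6]
gripper_width: 0.003
```

Run:
```python
from h import *
st()
s=save('scene','s2')
cv2.imwrite('pics/o2.png',overlay(s,'scene',[],(240,120,120,110),5,0))
```

```text
t 3.28 p [0.4908 0.2256 0.0343] yaw_x -164.0 z [ 1.e-04  1.e-04 -1.e+00] F [-0.1  0.4  0.6] M [-0.03 -0.02 -0.01] g 0.003 q [ 0.31  0.41 -0.3   0.85  0.    0.03]
```

View pics/o2.png

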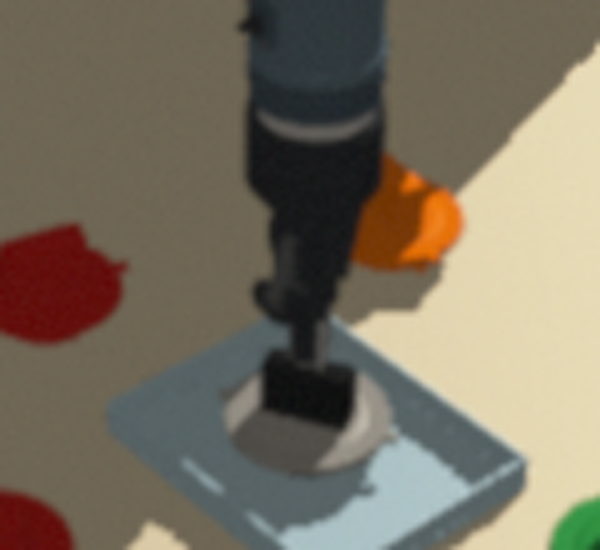

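Run:
```python
from h import *
t=save('top','t2');s=np.load('pics/s2.npy')
p=np.array([.4908,.2256,.0343]); ax=[np.array([p,p+[0,0,.15]])]
l=lidpts(.491,.226,.004,np.radians(16))
a=overlay(s,'scene',l,(260,130,80,100),5,(0,255,0));a=overlay(a,'scene',ax,(260,130,80,100),5,(0,0,255))
b=overlay(t,'top',l,(170,185,80,100),5,(0,255,0));b=overlay(b,'top',ax,(170,185,80,100),5,(0,0,255))
cv2.imwrite('pics/o3.png',np.hstack([b,a]))
```

```text
(no output)
```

View pics/o3.png

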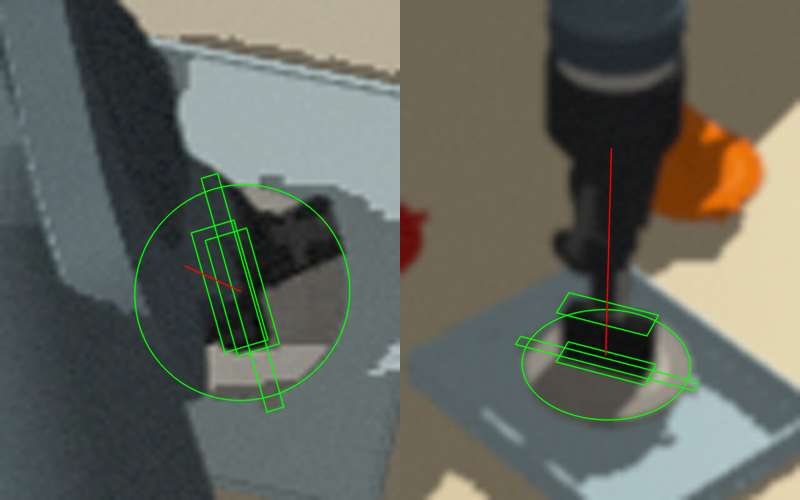

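```bash
python3 - <<'E'
from h import *
y=np.array([-.277,.961,0])
p=np.array([.4875,.2267,.0627+.013])
for n,o in(('top',(180,195)),('scene',(260,140))):
    for k in(-.0425,.0425): print(n,k,(proj(n,p+k*y)[0]-o)*5)
E
python3 - <<'E'
import sys; sys.path.insert(0,'.')
from h import *
im=np.load('pics/s2.npy')[160:220,285:335].astype(float)
im=np.clip(im*2.5,0,255).astype(np.uint8)
cv2.imwrite('pics/o4.png',cv2.resize(im[:,:,::-1],(500,600),interpolation=cv2.INTER_CUBIC))
E
```

```text
top -0.0425 [263.73869515 212.23762271]
top 0.0425 [ 80.01003356 267.80507678]
scene -0.0425 [175.17094847 289.7930216 ]
scene 0.0425 [226.17470691 203.61838302]
```

View pics/o4.png

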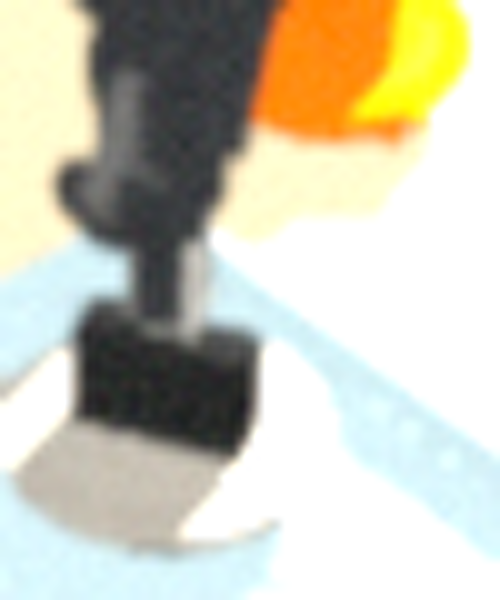

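Run:
```python
from h import *
R=np.array([[-.8948,.4464,0],[.4464,.8948,0],[0,0,-1]])
p=np.array([.2564,.514,.1944]); y=R[:,1]
def P(p,y): return [np.array([p,p+[0,0,.15]]),np.array([p-.0425*y,p+.0425*y])+[0,0,.013],np.array([p-.057*y,p+.057*y])+[0,0,.073]]
t=np.load('pics/t0.npy');s=np.load('pics/s0.npy')
g=lambda im:np.clip(im.astype(float)*2,0,255).astype(np.uint8)
a=overlay(g(t),'top',P(p,y),(0,340,80,80),5,(0,0,255))
b=overlay(g(s),'scene',P(p,y),(260,20,80,80),5,(0,0,255))
p=np.array([.4908,.2256,.0343]);y=np.array([-.276,.961,0])
t=np.load('pics/t2.npy');s=np.load('pics/s2.npy')
cv2.imwrite('pics/o5.png',np.hstack([a,b]))
b=overlay(g(s),'scene',P(p,y),(260,130,80,100),5,(0,0,255))
a=overlay(g(t),'top',P(p,y),(170,185,80,100),5,(0,0,255))
cv2.imwrite('pics/o6.png',np.hstack([a,b]))
```

```text
(no output)
```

View pics/o5.png

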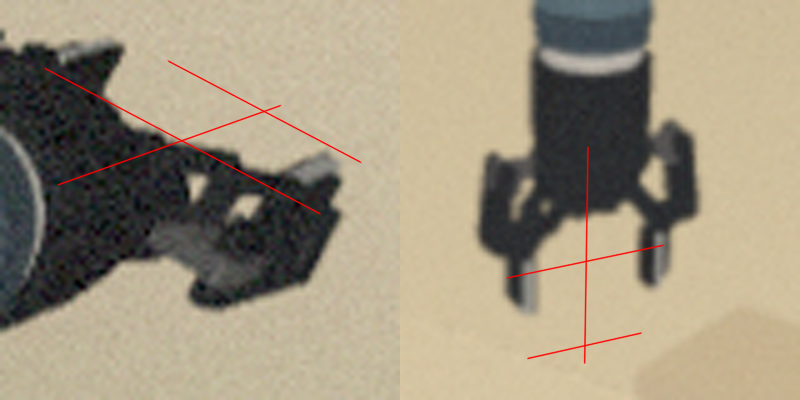

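View pics/o6.png

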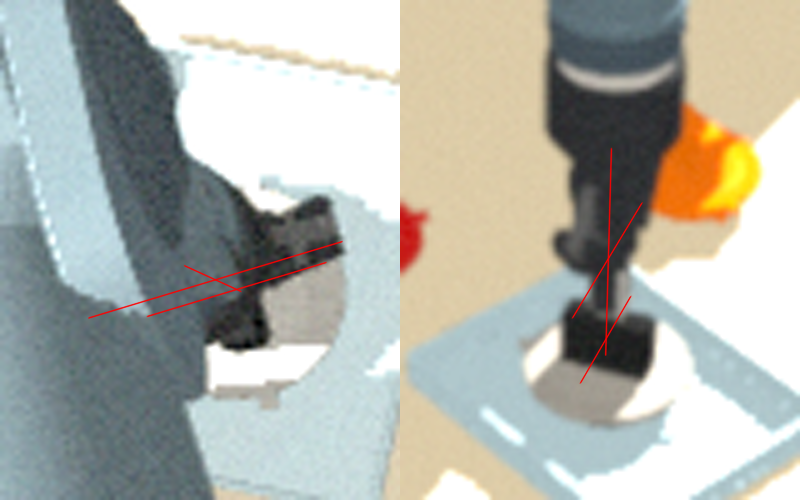

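```bash
cat >> h.py <<'E'
def tri(uvt,uvs):
    A=[]
    for n,uv in(('top',uvt),('scene',uvs)):
        a=ray(n,[uv],[.3])[0];b=ray(n,[uv],[0.])[0]; A.append((a,(b-a)/np.linalg.norm(b-a)))
    (a,d),(b,e)=A; M=np.c_[d,-e]; s=np.linalg.lstsq(M,b-a,rcond=None)[0]; P,Q=a+s[0]*d,b+s[1]*e
    return (P+Q)/2,np.linalg.norm(P-Q)
E
python3 - <<'E'
from h import *
z=lambda p,o:(np.array(p,float)+.5)/5-.5+np.array(o)
p=np.array([.2564,.514,.1944]); y=np.array([.4464,.8948,0])
print(p-.0425*y,p+.0425*y)
print((proj('scene',np.array([p-.0425*y,p+.0425*y]))-[260,20])*5,(proj('top',np.array([p-.0425*y,p+.0425*y]))-[0,340])*5)
t1=z([330,165],(0,340));t2=z([115,48],(0,340)); s1=z([525-400,308],(260,20));s2=z([653-400,283],(260,20))
print(tri(t1,s1),tri(t2,s2)); print(tri(t1,s2),tri(t2,s1))
E
```

```text
[0.237428 0.475971 0.1944  ] [0.275372 0.552029 0.1944  ]
[[125.04778377 373.87720683]
 [238.2398928  348.21796375]] [[373.57528991 153.21435277]
 [183.42070393  53.32100637]]
(array([0.2431993 , 0.46820658, 0.24806959]), np.float64(0.002028034959410767)) (array([0.28532965, 0.55074823, 0.24676552]), np.float64(0.0009863320291928082))
(array([0.27703841, 0.49072029, 0.26090411]), np.float64(0.08174185321802142)) (array([0.2595906 , 0.5119091 , 0.25138301]), np.float64(0.08619846887469378))
```

Reported TCP and pictures disagree: triangulating the tips puts them 40–50 mm above the reported TCP. That explains shutting just above the knob. I'll raise the shut gripper and measure the real tip offset.

Request:
move_arm:
  commands: "-1 0 0 2.5 0 0 0;-1 0 0 2.5 0 0 0;-1 0 0 2.5 0 0 0;-1 0 0 2.5 0 0 0;-1 0 0 0 0 0 0;-1 0 0 0 0 0 0;-1 0 0 0 0 0 0"

```text
time: 3.97
eef_pos: [0.4905, 0.2255, 0.1337]
tcp_rot: [[-0.961, -0.276, -0.0], [-0.276, 0.961, -0.0], [0.0, 0.0, -1.0]]
wrist_force: [-0.7, 0.2, 1.1]
gripper_width: 0.002
```

Run:
```python
from h import *
o=st();p=o['eef_pos'];y=o['tcp_rot'][:,1]
t=save('top','t3');s=save('scene','s3')
P=[np.array([p,p+[0,0,.15]])]
g=lambda im:np.clip(im.astype(float)*2,0,255).astype(np.uint8)
b=overlay(g(s),'scene',P,(260,110,80,100),5,(0,0,255))
a=overlay(g(t),'top',P,(150,185,80,100),5,(0,0,255))
cv2.imwrite('pics/o7.png',np.hstack([a,b]))
```

```text
t 3.97 p [0.4905 0.2255 0.1337] yaw_x -164.0 z [-5.e-04 -0.e+00 -1.e+00] F [-0.7  0.2  1.1] M [ 0.    0.03 -0.02] g 0.002 q [ 0.31  0.33 -0.15  1.09  0.    0.03]
```

View pics/o7.png

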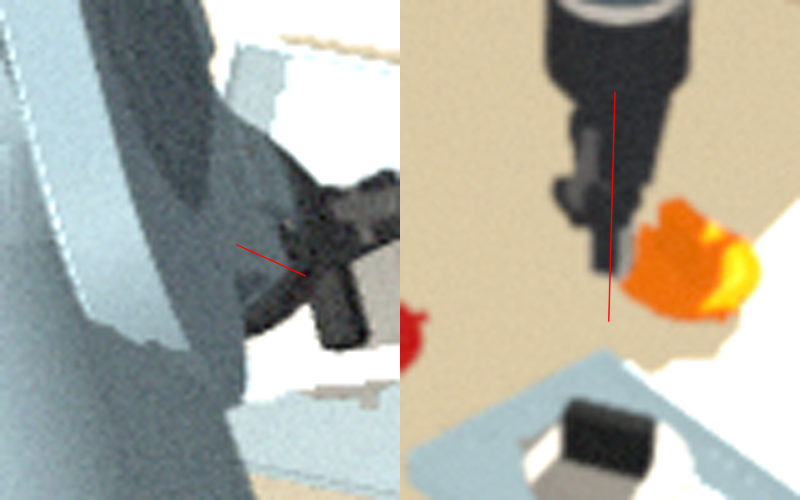

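Request:
move_arm:
  commands: "1 0 0 0 0 0 0;1 0 0 0 0 0 0;1 0 0 0 0 0 0;1 0 0 0 0 0 0;1 0 0 0 0 0 0;1 0 0 0 0 0 0;1 0 0 0 0 0 0;1 0 0 0 0 0 0"

```text
time: 4.73
eef_pos: [0.4908, 0.2256, 0.1343]
tcp_rot: [[-0.961, -0.276, 0.0], [-0.276, 0.961, 0.0], [-0.0, 0.0, -1.0]]
wrist_force: [1.1, 0.0, -0.5]
gripper_width: 1.003
```

Run:
```python
from h import *
o=st();p=o['eef_pos'];y=o['tcp_rot'][:,1]
t=save('top','t4');s=save('scene','s4')
P=[np.array([p,p+[0,0,.15]])]
for h in(.013,.045): P.append(np.array([p-.0425*y,p+.0425*y])+[0,0,h])
g=lambda im:np.clip(im.astype(float)*2,0,255).astype(np.uint8)
b=overlay(g(s),'scene',P,(260,110,80,100),5,(0,0,255))
a=overlay(g(t),'top',P,(150,185,80,100),5,(0,0,255))
cv2.imwrite('pics/o8.png',np.hstack([a,b]))
```

```text
t 4.73 p [0.4908 0.2256 0.1343] yaw_x -164.0 z [ 1.e-04  1.e-04 -1.e+00] F [ 1.1  0.  -0.5] M [ 0.02  0.   -0.  ] g 1.003 q [ 0.31  0.33 -0.14  1.09  0.    0.03]
```

View pics/o8.png

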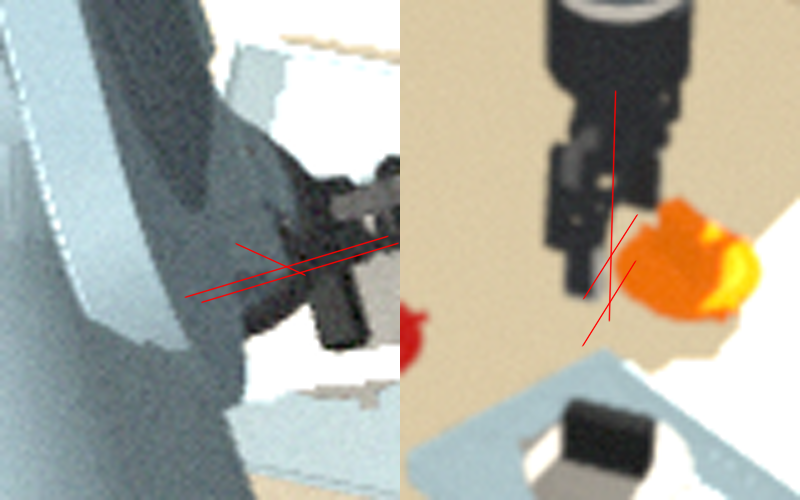

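Run:
```python
from h import *
p=np.array([.4908,.2256,.1343]);y=np.array([-.276,.961,0]);x=np.array([-.961,-.276,0])
t=np.load('pics/t4.npy')
P=[np.array([p,p+[0,0,.15]])]
for h in(.013,.045): 
    for k in(-.0425,-.057,.0425): P.append(np.array([p+k*y-.011*x,p+k*y+.011*x])+[0,0,h])
g=lambda im:np.clip(im.astype(float)*3,0,255).astype(np.uint8)
cv2.imwrite('pics/o9.png',overlay(g(t),'top',P,(170,195,80,60),10,(0,0,255)))
```

```text
(no output)
```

View pics/o9.png

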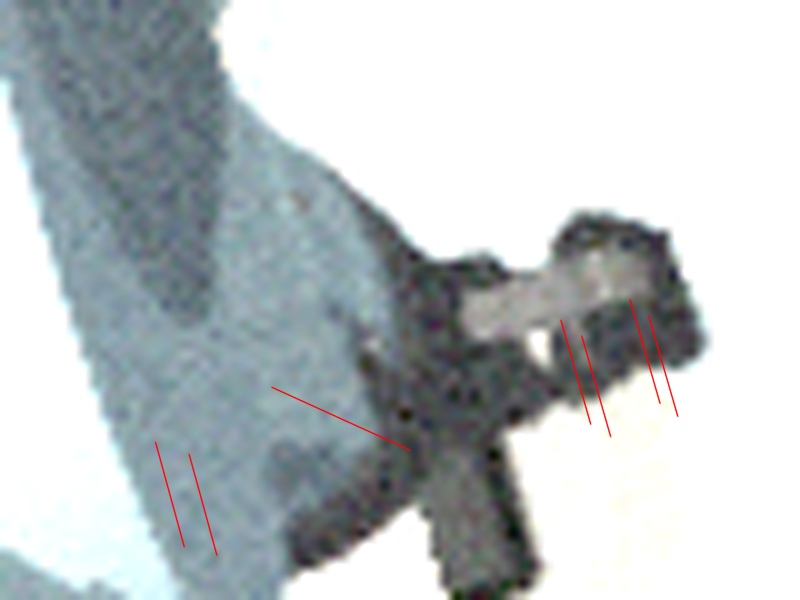

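Run:
```python
from h import *
print(proj('scene',[[0,0,0],[0,0,.1]]),proj('top',[[0,0,0]]))
s=np.load('pics/s0.npy');t=np.load('pics/t4.npy')
th=np.linspace(0,2*np.pi,60);c=lambda r,z:np.c_[r*np.cos(th),r*np.sin(th),0*th+z]
g=lambda im:np.clip(im.astype(float)*2,0,255).astype(np.uint8)
a=overlay(g(s),'scene',[c(.095,0),c(.07,0),np.array([[0,0,0],[0,0,.3]])],(80,60,100,150),4,(0,0,255))
b=overlay(g(t),'top',[c(.095,0),c(.07,0)],(250,270,100,150),4,(0,0,255))
cv2.imwrite('pics/o10.png',np.hstack([a,b]))
```

```text
[[137.3692144  184.05038907]
 [130.38160163 158.86188811]] [[319.99458778 463.03775178]]
```

View pics/o10.png

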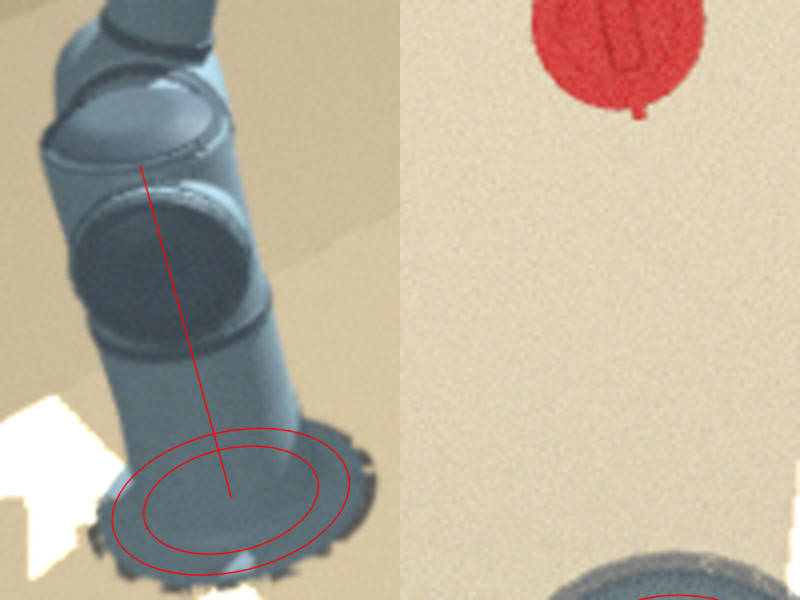

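Run:
```python
from h import *
z=lambda p,o,s:(np.array(p,float)+.5)/s-.5+np.array(o)
P=tri(z([703,352],(170,195),10),z([145,248],(260,110),5)); print(P)
p=np.array([.4908,.2256,.1343]);y=np.array([-.276,.961,0]);x=np.array([-.961,-.276,0])
d=P[0]-p; print(d@x,d@y,d[2])
s=np.load('pics/s4.npy'); g=lambda im:np.clip(im.astype(float)*3,0,255).astype(np.uint8)
cv2.imwrite('pics/o11.png',overlay(g(s),'scene',[],(280,110,60,70),8,0))
```

```text
(array([0.50098126, 0.15347738, 0.22930197]), np.float64(0.0007734496609046385))
0.01012165621095 -0.07211986347762271 0.09500196973440209
```

View pics/o11.png

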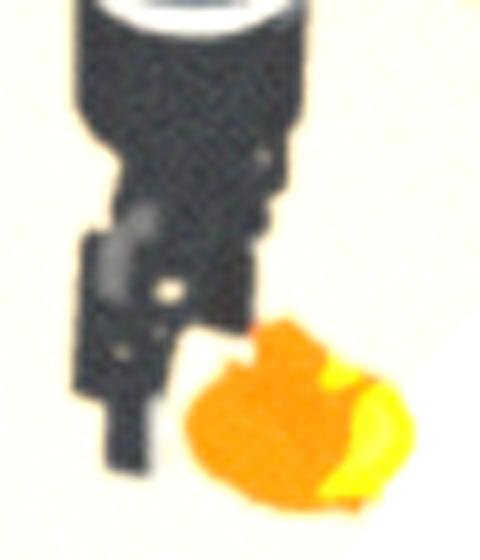

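Knuckle triangulation shows the reported horizontal position is right. The real fingertips are about 32 mm higher than the reported TCP, which both scene pictures (open and shut) and the empty close agree on. So I need to go about 30 mm deeper, slowly, watching force and pictures.

Request:
move_arm:
  commands: "1 0 0 -2 0 0 0;1 0 0 -2 0 0 0;1 0 0 -2 0 0 0;1 0 0 -2 0 0 0;1 0 0 -1.5 0 0 0;1 0 0 -1 0 0 0;1 0 0 0 0 0 0;1 0 0 0 0 0 0"

```text
time: 5.5
eef_pos: [0.4904, 0.2255, 0.0292]
tcp_rot: [[-0.961, -0.276, -0.001], [-0.276, 0.961, -0.0], [0.001, 0.0, -1.0]]
wrist_force: [0.1, 0.1, 0.9]
gripper_width: 1.0
```

Run:
```python
from h import *
o=st()
t=save('top','t5');s=save('scene','s5')
g=lambda im:np.clip(im.astype(float)*2.5,0,255).astype(np.uint8)
cv2.imwrite('pics/o12.png',np.hstack([overlay(g(t),'top',[],(180,195,80,90),5,0),overlay(g(s),'scene',[],(260,140,80,90),5,0)]))
```

```text
t 5.5 p [0.4904 0.2255 0.0292] yaw_x -164.0 z [-8.e-04 -1.e-04 -1.e+00] F [0.1 0.1 0.9] M [ 0.   -0.03  0.01] g 1.0 q [ 0.31  0.42 -0.31  0.84  0.    0.03]
```

View pics/o12.png

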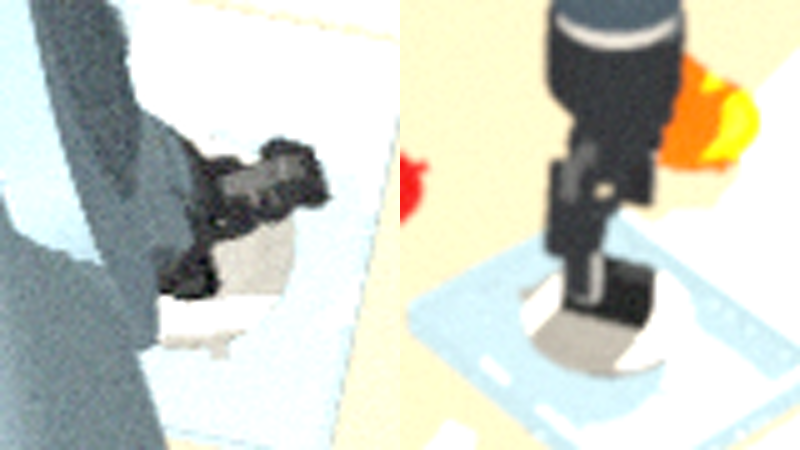

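The near finger is now clearly in front of the knob face (scene zoom, 585,300), partway down. Continuing to depth.

Request:
move_arm:
  commands: "1 0 0 -0.8 0 0 0;1 0 0 -0.8 0 0 0;1 0 0 -0.5 0 0 0;1 0 0 -0.4 0 0 0;1 0 0 0 0 0 0;1 0 0 0 0 0 0"

```text
time: 6.1
eef_pos: [0.4903, 0.2254, 0.0038]
tcp_rot: [[-0.961, -0.276, -0.001], [-0.276, 0.961, -0.0], [0.001, 0.0, -1.0]]
wrist_force: [0.5, -0.1, 0.2]
gripper_width: 1.002
```

Run:
```python
from h import *
o=st()
s=save('scene','s6')
g=lambda im:np.clip(im.astype(float)*2.5,0,255).astype(np.uint8)
cv2.imwrite('pics/o13.png',overlay(g(s),'scene',[],(270,140,70,80),7,0))
```

```text
t 6.1 p [0.4903 0.2254 0.0038] yaw_x -164.0 z [-1.e-03 -2.e-04 -1.e+00] F [ 0.5 -0.1  0.2] M [-0.    0.02 -0.04] g 1.002 q [ 0.31  0.44 -0.34  0.78  0.    0.03]
```

View pics/o13.png

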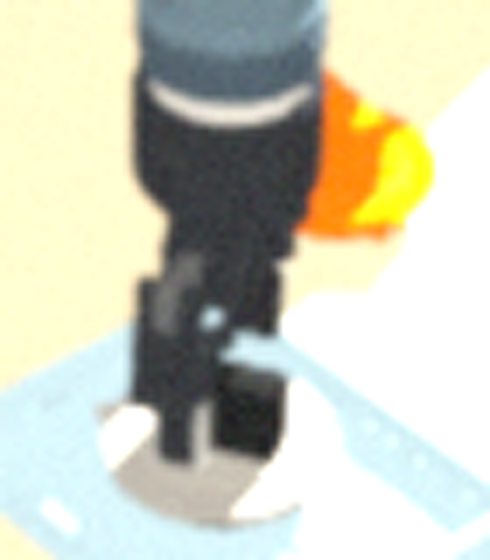

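No contact, and the tip is just above the disc level beside the knob. Closing.

Request:
move_arm:
  commands: "-1 0 0 0 0 0 0;-1 0 0 0 0 0 0;-1 0 0 0 0 0 0;-1 0 0 0 0 0 0;-1 0 0 0 0 0 0;-1 0 0 0 0 0 0;-1 0 0 0 0 0 0;-1 0 0 0 0 0 0"

```text
time: 6.82
eef_pos: [0.4911, 0.2258, 0.0046]
tcp_rot: [[-0.961, -0.276, 0.001], [-0.276, 0.961, 0.0], [-0.001, 0.0, -1.0]]
wrist_force: [-0.4, -0.4, 2.7]
gripper_width: 0.221
```

Run:
```python
from h import *
o=st()
s=save('scene','s7')
g=lambda im:np.clip(im.astype(float)*2.5,0,255).astype(np.uint8)
cv2.imwrite('pics/o14.png',overlay(g(s),'scene',[],(270,140,70,80),7,0))
```

```text
t 6.82 p [0.4911 0.2258 0.0046] yaw_x -164.0 z [ 7.e-04  5.e-04 -1.e+00] F [-0.4 -0.4  2.7] M [-0.01  0.04  0.01] g 0.221 q [ 0.31  0.44 -0.34  0.78  0.    0.03]
```

View pics/o14.png

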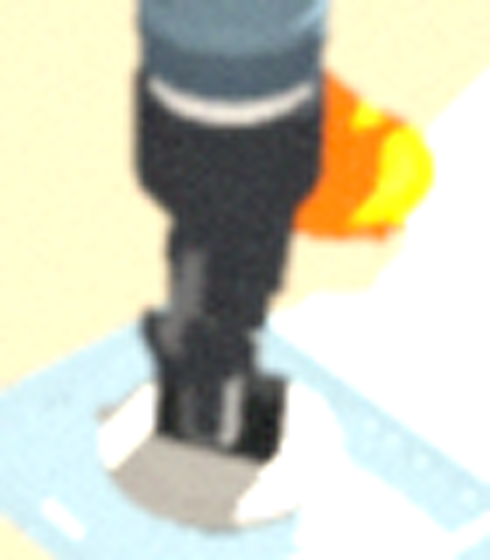

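Gripped: opening 0.22, about 19 mm, which matches the 20 mm knob. Lifting.

Request:
move_arm:
  commands: "-1 0 0 0.8 0 0 0;-1 0 0 1.5 0 0 0;-1 0 0 2.2 0 0 0;-1 0 0 2.5 0 0 0;-1 0 0 2.5 0 0 0;-1 0 0 2.5 0 0 0;-1 0 0 2.5 0 0 0;-1 0 0 2 0 0 0"

```text
time: 7.53
eef_pos: [0.4904, 0.2253, 0.1711]
tcp_rot: [[-0.961, -0.276, 0.0], [-0.276, 0.961, -0.0], [-0.0, -0.0, -1.0]]
wrist_force: [1.5, 0.3, -2.0]
gripper_width: 0.22
```

Request:
move_arm:
  commands: "-1 0 0 1.5 0 0 0;-1 0 0 0 0 0 0;-1 0 0 0 0 0 0"

```text
time: 7.78
eef_pos: [0.491, 0.2256, 0.1845]
tcp_rot: [[-0.961, -0.276, 0.001], [-0.276, 0.961, 0.0], [-0.001, -0.0, -1.0]]
wrist_force: [-0.2, 0.4, -2.4]
gripper_width: 0.219
```

Run:
```python
from h import *
o=st()
s=save('scene','s8');t=save('top','t8')
a=np.radians(16)
l=lidpts(.491,.2258,o['eef_pos'][2]-.0006,a)
cv2.imwrite('pics/o15.png',np.hstack([overlay(t,'top',l,(150,195,90,100),4,(0,255,0)),overlay(s,'scene',l,(260,80,90,100),4,(0,255,0))]))
```

```text
t 7.78 p [0.491  0.2256 0.1845] yaw_x -164.0 z [ 9.e-04  3.e-04 -1.e+00] F [-0.2  0.4 -2.4] M [ 0.02  0.01 -0.01] g 0.219 q [ 0.31  0.31 -0.05  1.22 -0.    0.03]
```

View pics/o15.png

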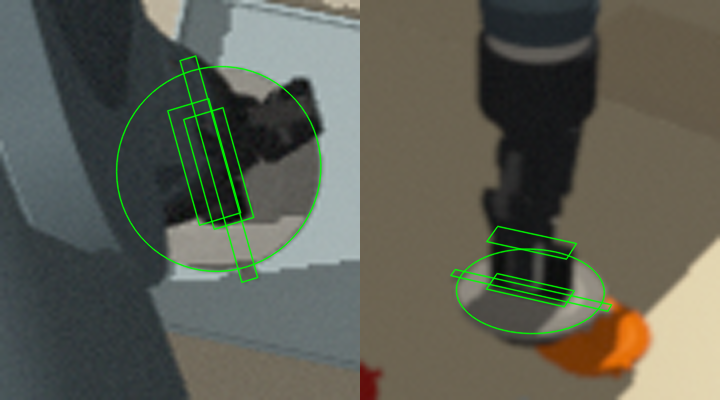

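Lid held, and the overlay fits in both views. Carrying it over to the grinder.

Request:
move_arm:
  commands: "-1 -0.1 -2 0 0 0 -0.03;-1 -0.2 -3.3 0 0 0 -0.033;-1 -0.2 -3.5 0 0 0 -0.033;-1 -0.2 -3.5 0 0 0 -0.033;-1 -0.2 -3.5 0 0 0 -0.033;-1 -0.2 -3.5 0 0 0 -0.033;-1 -0.2 -3.5 0 0 0 -0.033;-1 -0.2 -3.5 0 0 0 -0.033"

```text
time: 8.55
eef_pos: [0.4739, -0.0388, 0.1825]
tcp_rot: [[-1.0, -0.017, -0.003], [-0.017, 1.0, 0.001], [0.003, 0.001, -1.0]]
wrist_force: [0.9, -0.5, -2.7]
gripper_width: 0.222
```

Request:
move_arm:
  commands: "-1 -0.2 -3.5 0 0 0 -0.033;-1 -0.2 -3.5 0 0 0 -0.033;-1 -0.2 -3.5 0 0 0 -0.033;-1 -0.1 -3.2 0 0 0 -0.033;-1 0 -1 0 0 0 0;-1 0 0 0 0 0 0;-1 0 0 0 0 0 0"

```text
time: 9.13
eef_pos: [0.4677, -0.184, 0.1828]
tcp_rot: [[-0.993, 0.115, -0.002], [0.115, 0.993, 0.002], [0.003, 0.002, -1.0]]
wrist_force: [0.3, 0.7, -3.7]
gripper_width: 0.222
```

Run:
```python
from h import *
o=st();p=o['eef_pos'];R=o['tcp_rot'];a=np.arctan2(R[1,0],R[0,0])+np.pi
s=save('scene','s9');t=save('top','t9')
l=lidpts(p[0],p[1],p[2]-.0006,a); g=grpts(.4695,-.1898,np.radians(-6.4))[:4]
A=overlay(t,'top',l,(360,200,100,90),4,(0,255,0));B=overlay(s,'scene',l,(140,190,100,110),4,(0,255,0))
A=overlay(A,'top',g,(360,200,100,90),4,(0,0,255));B=overlay(B,'scene',g,(140,190,100,110),4,(0,0,255))
A=cv2.copyMakeBorder(A,0,80,0,0,cv2.BORDER_CONSTANT)
cv2.imwrite('pics/o16.png',np.hstack([A,B]))
```

```text
t 9.13 p [ 0.4677 -0.184   0.1828] yaw_x 173.42 z [-0.0024  0.0023 -1.    ] F [ 0.3  0.7 -3.7] M [ 0.05  0.03 -0.02] g 0.222 q [-0.5   0.24 -0.15  1.19  0.   -0.39]
```

View pics/o16.png

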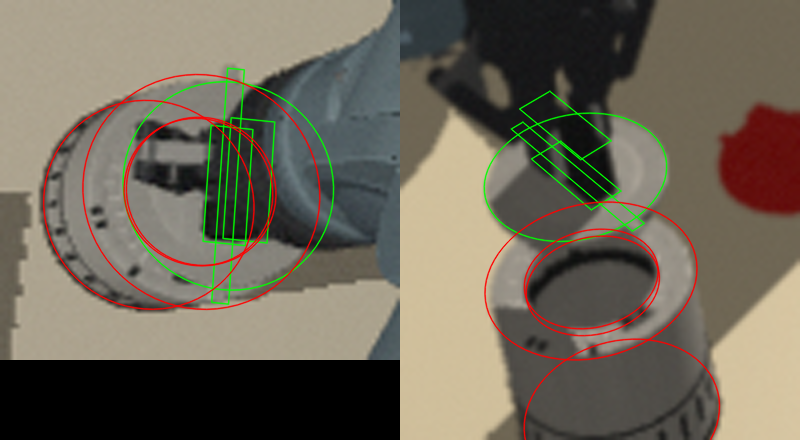

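Request:
move_arm:
  commands: "-1 0.09 -0.3 -1 0 0 0;-1 0.09 -0.3 -1.5 0 0 0;-1 0 0 -1.2 0 0 0;-1 0 0 0 0 0 0;-1 0 0 0 0 0 0;-1 0 0 0 0 0 0"

```text
time: 9.73
eef_pos: [0.4707, -0.1899, 0.1475]
tcp_rot: [[-0.994, 0.112, 0.0], [0.112, 0.994, 0.0], [-0.0, 0.0, -1.0]]
wrist_force: [0.4, 0.2, -2.2]
gripper_width: 0.219
```

Run:
```python
from h import *
o=st();p=o['eef_pos'];R=o['tcp_rot'];a=np.arctan2(R[1,0],R[0,0])+np.pi
s=save('scene','s10');t=save('top','t10')
l=lidpts(p[0],p[1],p[2]-.0006,a)[:3]; g=grpts(.4695,-.1898,np.radians(-6.4))
A=overlay(t,'top',l,(370,205,80,80),5,(0,255,0));B=overlay(s,'scene',l,(145,220,80,80),5,(0,255,0))
B=overlay(B,'scene',g[:1]+g[4:],(145,220,80,80),5,(0,0,255));A=overlay(A,'top',g[:1]+g[4:],(370,205,80,80),5,(0,0,255));
cv2.imwrite('pics/o17.png',np.hstack([A,B]))
```

```text
t 9.73 p [ 0.4707 -0.1899  0.1475] yaw_x 173.54 z [ 1.e-04  1.e-04 -1.e+00] F [ 0.4  0.2 -2.2] M [0.05 0.01 0.02] g 0.219 q [-0.51  0.26 -0.21  1.1   0.   -0.4 ]
```

View pics/o17.png

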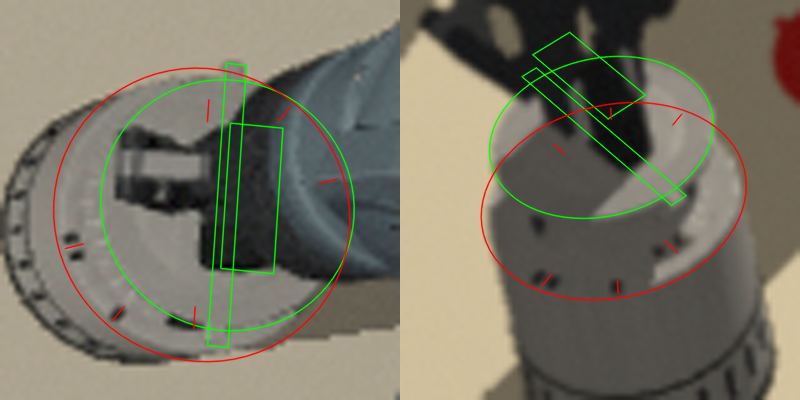

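Run:
```python
from h import *
t=np.load('pics/t10.npy');s=np.load('pics/s10.npy')
g=lambda im:np.clip((im.astype(float)-60)*1.7,0,255).astype(np.uint8)
cv2.imwrite('pics/o18.png',np.hstack([overlay(g(t),'top',[],(380,215,50,70),8,0),overlay(g(s),'scene',[],(155,225,50,70),8,0)]))
```

```text
(no output)
```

View pics/o18.png

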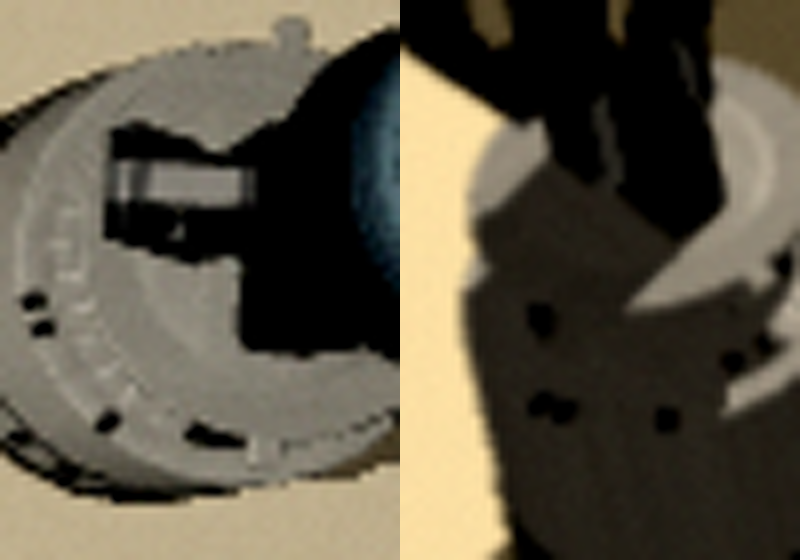

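```bash
python3 - <<'E'
from h import *
z=lambda p,o,s:(np.array(p,float)+.5)/s-.5+np.array(o)
o=manip.observe();p=o['eef_pos'];R=o['tcp_rot'];a=np.arctan2(R[1,0],R[0,0])+np.pi
c=np.array([np.cos(a),np.sin(a),0])
Z=p[2]-.0006+.024
e=ray('top',z([[291,22],[264,456]],(380,215),8),[Z,Z]); print('ears top',e,'exp',p+.0545*c,p-.0545*c)
# disc edge top-view left side / scene: ray at Z, distance to centre
E
python3 - <<'E'
import sys;sys.path.insert(0,'.')
from h import *
# refine lid xy using edge gradients of disc circle in both views, sampling visible arcs
o=manip.observe();p=o['eef_pos'];R=o['tcp_rot'];a=np.arctan2(R[1,0],R[0,0])+np.pi
for n,f in(('top','t10'),('scene','s10')):
    im=cv2.cvtColor(np.load(f'pics/{f}.npy'),cv2.COLOR_RGB2GRAY).astype(np.float32)
    im=cv2.GaussianBlur(im,(0,0),.7)
    for th in np.radians(np.arange(0,360,15)):
        rs=np.linspace(.044,.058,57); q=proj(n,np.c_[p[0]+rs*np.cos(th),p[1]+rs*np.sin(th),0*rs+p[2]-.0006+.024]).astype(np.float32)
        v=cv2.remap(im,q[:,0].reshape(-1,1),q[:,1].reshape(-1,1),cv2.INTER_CUBIC).ravel(); gr=np.gradient(v,rs*1000); k=np.argmax(abs(gr)); print(n,int(np.degrees(th)+.5),'r',round(rs[k]*1000,1),'g',round(float(gr[k]),1),end=' | ')
    print()
E
```

```text
ears top [[ 0.52688306 -0.19439606  0.17143045]
 [ 0.41895878 -0.18260589  0.17143045]] exp [ 0.52529131 -0.19659794  0.14803045] [ 0.41698814 -0.18429248  0.14803045]
top 0 r 56.8 g 5.7 | top 15 r 52.5 g 10.9 | top 30 r 56.5 g 8.5 | top 45 r 58.0 g -5.6 | top 60 r 49.5 g 18.2 | top 75 r 46.8 g 14.0 | top 90 r 44.0 g 4.2 | top 105 r 58.0 g -3.2 | top 120 r 58.0 g -1.9 | top 135 r 58.0 g -6.3 | top 150 r 49.8 g -14.8 | top 165 r 52.5 g 14.7 | top 180 r 58.0 g 8.7 | top 195 r 58.0 g 10.4 | top 210 r 47.0 g -11.0 | top 225 r 44.8 g 13.2 | top 240 r 52.0 g -2.0 | top 255 r 49.8 g -4.0 | top 270 r 58.0 g 2.7 | top 285 r 54.5 g -0.7 | top 300 r 58.0 g -9.1 | top 315 r 44.0 g -1.7 | top 330 r 53.0 g -3.6 | top 345 r 48.0 g 19.7 | 
scene 0 r 52.3 g -14.9 | scene 15 r 55.2 g 7.0 | scene 30 r 56.5 g -6.7 | scene 45 r 51.8 g -11.3 | scene 60 r 51.5 g -8.8 | scene 75 r 49.8 g -8.8 | scene 90 r 50.5 g -7.2 | scene 105 r 50.2 g -6.4 | scene 120 r 49.8 g -5.1 | scene 135 r 50.0 g 1.0 | scene 150 r 56.8 g 1.2 | scene 165 r 54.2 g -0.2 | scene 180 r 44.2 g -3.7 | scene 195 r 47.8 g 11.7 | scene 210 r 49.0 g 9.4 | scene 225 r 48.8 g 11.7 | scene 240 r 49.0 g 20.8 | scene 255 r 49.0 g 19.6 | scene 270 r 57.8 g 0.8 | scene 285 r 52.3 g -5.7 | scene 300 r 47.0 g 0.5 | scene 315 r 44.5 g 6.1 | scene 330 r 50.0 g -10.5 | scene 345 r 50.8 g -11.3 |
```

Lid centre by vision is about (0.472, -0.1885) and the grinder about (0.4695, -0.190). I'll correct that and descend.

Request:
move_arm:
  commands: "-1 -0.22 -0.13 0 0 0 0;-1 0 0 -0.8 0 0 0;-1 0 0 -0.6 0 0 0;-1 0 0 -0.4 0 0 0;-1 0 0 -0.3 0 0 0;-1 0 0 -0.3 0 0 0;-1 0 0 0 0 0 0"

```text
time: 10.42
eef_pos: [0.4678, -0.1915, 0.1224]
tcp_rot: [[-0.994, 0.114, -0.001], [0.114, 0.994, 0.001], [0.001, 0.001, -1.0]]
wrist_force: [0.4, 0.8, -1.7]
gripper_width: 0.223
```

```bash
python3 -c "
from h import *
st()"
```

```text
t 10.42 p [ 0.4678 -0.1915  0.1224] yaw_x 173.48 z [-1.2e-03  8.0e-04 -1.0e+00] F [ 0.4  0.8 -1.7] M [-0.06 -0.02  0.08] g 0.223 q [-0.51  0.27 -0.26  1.04  0.   -0.4 ]
```

Request:
move_arm:
  commands: "-1 0 0 -0.4 0 0 0;-1 0 0 -0.4 0 0 0;-1 0 0 -0.3 0 0 0;-1 0 0 0 0 0 0;-1 0 0 0 0 0 0"

```text
time: 10.83
eef_pos: [0.4681, -0.1916, 0.112]
tcp_rot: [[-0.994, 0.114, -0.001], [0.114, 0.994, 0.0], [0.001, 0.0, -1.0]]
wrist_force: [0.1, -0.8, -1.1]
gripper_width: 0.22
```

Run:
```python
from h import *
o=st();p=o['eef_pos'];R=o['tcp_rot'];a=np.arctan2(R[1,0],R[0,0])+np.pi
s=save('scene','s11');t=save('top','t11')
st()
l=lidpts(.4697,-.1900,.110,a)[:2]
g=lambda im:np.clip((im.astype(float)-50)*1.5,0,255).astype(np.uint8)
A=overlay(g(t),'top',l[:0],(370,205,80,80),5,(0,255,0));B=overlay(g(s),'scene',l,(145,220,80,80),5,(0,255,0))
cv2.imwrite('pics/o19.png',np.hstack([A,B]))
```

```text
t 10.83 p [ 0.4681 -0.1916  0.112 ] yaw_x 173.48 z [-5.e-04  4.e-04 -1.e+00] F [ 0.1 -0.8 -1.1] M [-0.06 -0.01 -0.04] g 0.22 q [-0.51  0.28 -0.28  1.01  0.   -0.4 ]
t 10.93 p [ 0.4684 -0.1918  0.1123] yaw_x 173.48 z [ 2.e-04 -0.e+00 -1.e+00] F [ 0.5  0.  -2.9] M [-0.04  0.03  0.01] g 0.22 q [-0.51  0.28 -0.28  1.01  0.   -0.4 ]
```

View pics/o19.png

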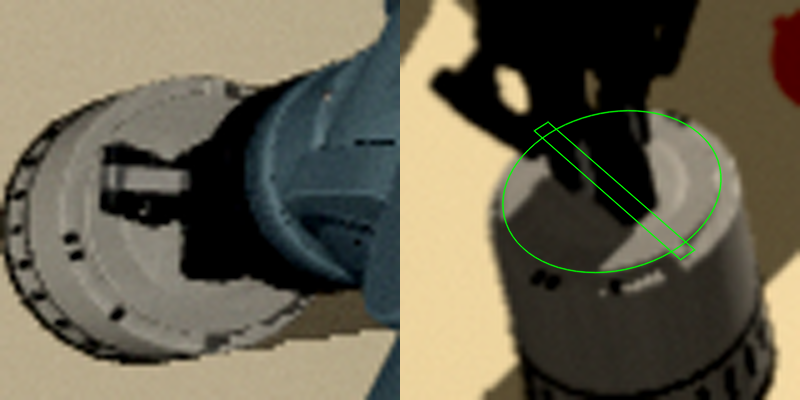

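Request:
move_arm:
  commands: "-1 0 0 -0.1 0 0 0;-1 0 0 0 0 0 0;-1 0 0 0 0 0 0"

```text
time: 11.18
eef_pos: [0.4684, -0.1918, 0.1113]
tcp_rot: [[-0.994, 0.114, 0.0], [0.114, 0.994, 0.0], [-0.0, 0.0, -1.0]]
wrist_force: [0.9, 0.0, -2.6]
gripper_width: 0.22
```

Request:
move_arm:
  commands: "-1 0 0 -0.1 0 0 0;-1 0 0 0 0 0 0;-1 0 0 0 0 0 0"

```text
time: 11.43
eef_pos: [0.4686, -0.1918, 0.1106]
tcp_rot: [[-0.994, 0.114, 0.001], [0.114, 0.994, -0.0], [-0.001, -0.0, -1.0]]
wrist_force: [-0.5, 1.0, 1.4]
gripper_width: 0.219
```

Request:
move_arm:
  commands: "-1 0 0 -0.1 0 0 0;-1 0 0 0 0 0 0;-1 0 0 0 0 0 0;-1 0 0 0 0 0 0"

```text
time: 11.77
eef_pos: [0.4686, -0.1919, 0.1105]
tcp_rot: [[-0.994, 0.114, 0.001], [0.114, 0.994, -0.001], [-0.001, -0.0, -1.0]]
wrist_force: [-3.7, 2.0, 8.4]
gripper_width: 0.218
```

Run:
```python
from h import *
st()
s=save('scene','s12');st()
p=np.array([.4697,-.190]);l=lidpts(p[0],p[1],.110,np.radians(-6.4))[:2]
g=lambda im:np.clip((im.astype(float)-30)*1.7,0,255).astype(np.uint8)
A=overlay(g(s),'scene',[],(160,230,50,60),8,(0,255,0));B=overlay(g(s),'scene',l,(160,230,50,60),8,(0,255,0))
cv2.imwrite('pics/o20.png',np.hstack([A,B]))
```

```text
t 11.77 p [ 0.4686 -0.1919  0.1105] yaw_x 173.48 z [ 1.1e-03 -6.0e-04 -1.0e+00] F [-3.7  2.   8.4] M [0.34 0.62 0.06] g 0.218 q [-0.51  0.28 -0.28  1.01  0.   -0.4 ]
t 11.82 p [ 0.4686 -0.1919  0.1105] yaw_x 173.48 z [ 1.1e-03 -6.0e-04 -1.0e+00] F [-3.4  1.   9.1] M [ 0.32  0.6  -0.03] g 0.222 q [-0.51  0.28 -0.28  1.01  0.   -0.4 ]
```

View pics/o20.png

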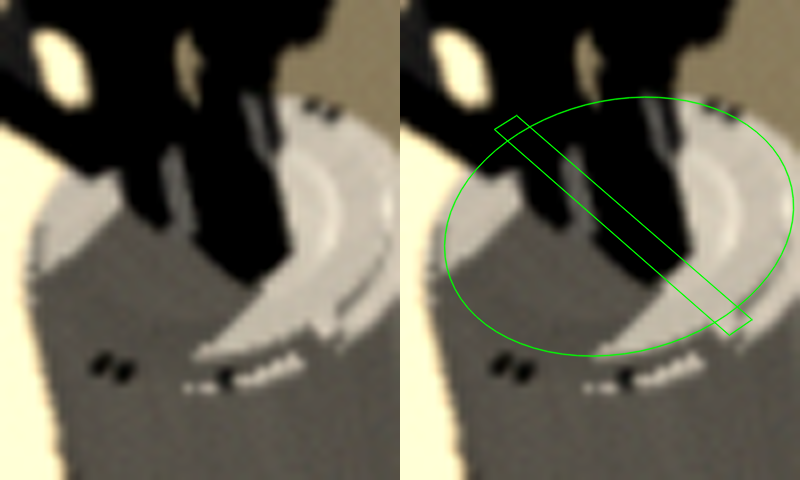

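Seated: contact at the expected height (reported 0.1105, matching the 110 mm lid origin), about 10 N down. Now I'll twist clockwise in stages.

Request:
move_arm:
  commands: "-1 0 0.01 0 0 0 -0.04;-1 -0.01 0 0 0 0 -0.04;-1 0 0.01 0 0 0 -0.04;-1 -0.01 0 0 0 0 -0.04;-1 0 0.01 0 0 0 -0.04;-1 -0.01 0 0 0 0 -0.04;-1 0 0.01 0 0 0 -0.04;-1 0 0 0 0 0 0"

```text
time: 12.48
eef_pos: [0.4696, -0.1918, 0.1106]
tcp_rot: [[-0.923, 0.384, 0.003], [0.384, 0.923, -0.001], [-0.003, 0.0, -1.0]]
wrist_force: [0.8, 1.5, 5.5]
gripper_width: 0.221
```

Run:
```python
from h import *
st()
s=save('scene','s13');t=save('top','t13');st()
l=lidpts(.4697,-.19,.110,np.radians(-6.4-16))[:2]
g=lambda im:np.clip((im.astype(float)-30)*1.7,0,255).astype(np.uint8)
A=overlay(g(t),'top',l[1:],(380,210,50,60),8,(0,255,0));B=overlay(g(s),'scene',l[1:],(160,230,50,60),8,(0,255,0))
cv2.imwrite('pics/o21.png',np.hstack([A,B]))
```

```text
t 12.48 p [ 0.4696 -0.1918  0.1106] yaw_x 157.43 z [ 3.4e-03 -9.0e-04 -1.0e+00] F [0.8 1.5 5.5] M [ 0.22  0.06 -0.01] g 0.221 q [-0.51  0.28 -0.28  1.01  0.   -0.12]
t 12.58 p [ 0.4696 -0.1917  0.1105] yaw_x 157.5 z [ 3.4e-03 -8.0e-04 -1.0e+00] F [0.5 0.7 6.1] M [0.16 0.03 0.03] g 0.213 q [-0.51  0.28 -0.28  1.01  0.   -0.12]
```

View pics/o21.png

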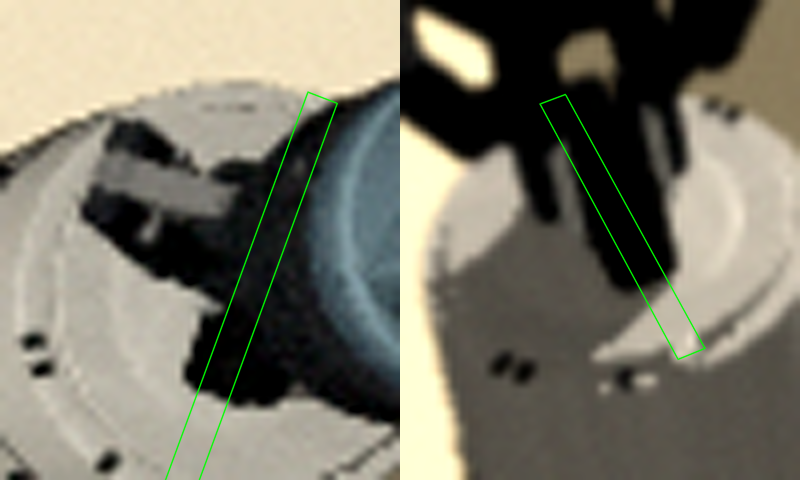

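The ear is at scene-zoom (690,345), which matches a 16° turn. Continuing to 35°.

Request:
move_arm:
  commands: "-1 -0.01 0 0 0 0 -0.045;-1 0 0.01 0 0 0 -0.045;-1 -0.01 0 0 0 0 -0.045;-1 0 0.01 0 0 0 -0.045;-1 -0.01 0 0 0 0 -0.045;-1 0 0.01 0 0 0 -0.045;-1 0 0 0 0 0 -0.03;-1 0 0 0 0 0 0"

```text
time: 13.25
eef_pos: [0.4695, -0.1919, 0.1105]
tcp_rot: [[-0.769, 0.639, 0.004], [0.639, 0.769, -0.002], [-0.004, 0.001, -1.0]]
wrist_force: [0.9, 0.6, 4.9]
gripper_width: 0.223
```

Run:
```python
from h import *
st()
s=save('scene','s14');t=save('top','t14');st()
o=manip.observe();R=o['tcp_rot'];a=np.arctan2(R[1,0],R[0,0])+np.pi
l=lidpts(.4697,-.19,.110,a)[:2]
g=lambda im:np.clip((im.astype(float)-30)*1.7,0,255).astype(np.uint8)
A=overlay(g(t),'top',l[1:],(375,215,50,60),8,(0,255,0));B=overlay(g(s),'scene',l[1:],(160,230,50,60),8,(0,255,0))
cv2.imwrite('pics/o22.png',np.hstack([A,B]))
```

```text
t 13.25 p [ 0.4695 -0.1919  0.1105] yaw_x 140.28 z [ 0.0036 -0.0017 -1.    ] F [0.9 0.6 4.9] M [ 0.04 -0.06  0.09] g 0.223 q [-0.51  0.28 -0.28  1.01  0.    0.18]
t 13.35 p [ 0.4695 -0.1919  0.1106] yaw_x 140.32 z [ 0.0036 -0.0016 -1.    ] F [ 1.8 -0.5  5.6] M [ 0.06 -0.08  0.09] g 0.218 q [-0.51  0.28 -0.28  1.01  0.    0.18]
```

View pics/o22.png

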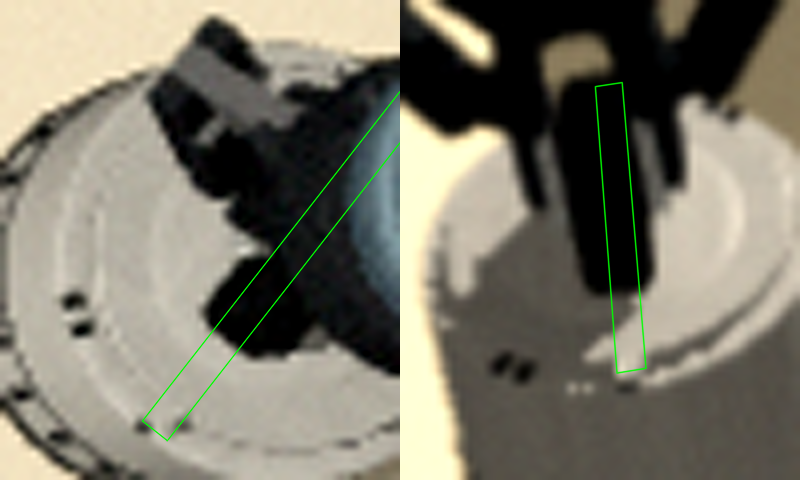

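The ear covers the single mark in both views (scene zoom ~(625,375), top zoom ~(160,425)), at about 33–34° of turn. I'll hold briefly and recheck that it is still.

Request:
move_arm:
  commands: "-1 0 0 0 0 0 -0.01;-1 0 0 0 0 0 0;-1 0 0 0 0 0 0;-1 0 0 0 0 0 0;-1 0 0 0 0 0 0;-1 0 0 0 0 0 0;-1 0 0 0 0 0 0;-1 0 0 0 0 0 0"

```text
time: 14.02
eef_pos: [0.4695, -0.1919, 0.1106]
tcp_rot: [[-0.763, 0.646, 0.004], [0.646, 0.763, -0.002], [-0.004, 0.001, -1.0]]
wrist_force: [1.7, -1.0, 5.4]
gripper_width: 0.225
```

Run:
```python
from h import *
st()
s=save('scene','s15');t=save('top','t15');st()
g=lambda im:np.clip((im.astype(float)-30)*1.7,0,255).astype(np.uint8)
cv2.imwrite('pics/o23.png',np.hstack([overlay(g(t),'top',[],(375,215,50,60),8,0),overlay(g(s),'scene',[],(160,230,50,60),8,0)]))
cv2.imwrite('pics/s15f.png',s[:,:,::-1])
```

```text
t 14.02 p [ 0.4695 -0.1919  0.1106] yaw_x 139.77 z [ 0.0036 -0.0017 -1.    ] F [ 1.7 -1.   5.4] M [ 0.07 -0.04  0.2 ] g 0.225 q [-0.51  0.28 -0.28  1.01  0.    0.19]
t 14.12 p [ 0.4694 -0.1919  0.1105] yaw_x 139.77 z [ 0.0035 -0.0017 -1.    ] F [ 1.6 -0.   5. ] M [-0.   -0.04  0.24] g 0.225 q [-0.51  0.28 -0.28  1.01  0.    0.19]
```

View pics/o23.png

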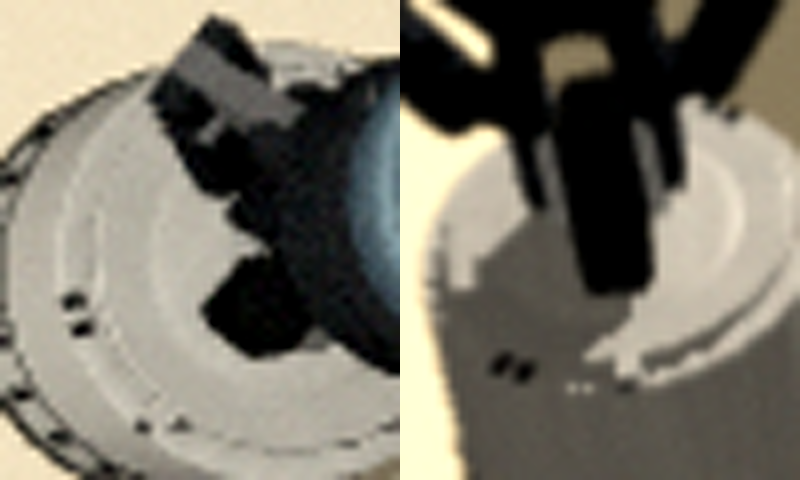

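View pics/s15f.png

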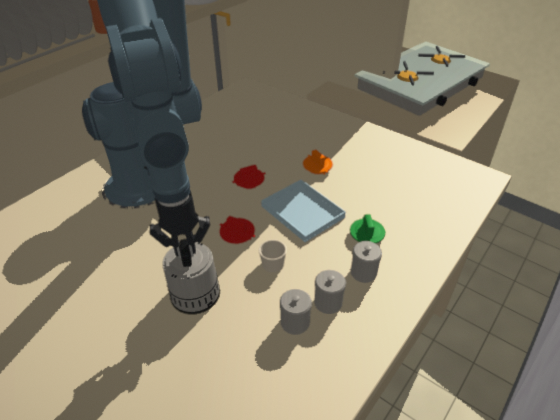

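The ear stays at the single mark and the wrist moment is about 0.2 N m, as the spring should give at half-way. The opening is steady and the bystanders are where they were. Handing in.

```bash
python3 -c "
from h import *
print(ticket.close_job()); st()"
```

```text
the job is handed in; nothing more can be done
None
the job is handed in; nothing more can be done
```

I took the lid from the blue tray, seated it in the grinder's notches and twisted it clockwise to the single marks. The job was handed in at about 14 s, with the gripper still holding the knob. No verdict is reported on hand-in.

**Last checks**
- **Turn:** the gripper's yaw gives about 34° from the notches. In both views the ear sits at the single mark, well short of the double marks.
- **Spring:** the wrist moment about z was 0.20–0.24 N m, close to the 0.18 N m expected at half-way. I had no direct reading of the switch or the catches, but nothing suggested a click.
- **Seat:** the reported height held at 0.1105–0.1106 m, which is a lid origin about 110 mm up, with about 5 N on the wrist. The tool was within 0.004 rad of vertical.
- **Grip:** the opening was steady at about 0.22, which matches the 20 mm knob.
- **Bystanders:** the cup and the three containers look unmoved in the last scene picture. I judged this by eye and did not measure it.

**What failed or disagreed**
- **First grasp missed:** the real fingertips are about 32 mm higher than the reported tool position. The first close, at the stated depth, shut on nothing just above the knob and did not disturb the lid. I measured the offset from the pictures and grasped 30 mm deeper.
- **Lid position:** the two cameras and the tool pose disagreed by about 1–2 mm on the lid's horizontal position. I corrected this before lowering the lid into the mouth.

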